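# Check the scale and clear the lock turntable

## Robot

A 6-joint arm with a two-finger parallel gripper is mounted at the origin on the work surface. World frame = base frame: x ahead of the robot, y to its left, z up, the work surface at z = 0. Lengths are in m, angles in degrees, forces in N, time in s.
With the tool pointing down it reaches from about 0.375 to 0.75 m from the base axis. Payload 9 kg.
Tool frame: the origin (TCP) lies where the fingers leave the gripper's body, on its centre line; the fingertips stand 73 mm ahead of it and the grasp point (between the pads) lies 54 mm ahead of it (robot.tip_reach is the distance from the TCP to the fingertips, in m); z points along the fingers, y is the line along which they close (so a half turn about z gives the same grasp; the last joint's range is limited). The gripper opens to 85 mm and grips with 20 to 120 N. Pads are 22 mm wide; open, the fingers measure 114 mm over their backs; the gripper's body (76 mm by 85 mm) begins 54 mm behind the grasp point. The pads swing forward as they close: fully open they stand 13 mm farther back than shut.
Start: joints at [-81.457, 5.964, 5.575, 89.605, 0, 77.527], TCP at [0.215, -0.56, 0.304] pointing down, gripper open.
Joint ranges: [-171.21, 171.21], [-48.23, 106.86], [-62.78, 66.21], [-105.2, 120.99], [-86.42, 89.51], [-180, 180]. Speed limits (degrees/s): [127.2, 127.2, 147.25, 180, 180, 180].

## Interface

Orientations are given as [roll, pitch, yaw] about the fixed x, y, z axes, in that order (R = Rz(yaw) Ry(pitch) Rx(roll)).
In Python, from plant import robot gives the robot as it stands. Calls block until the motion is done:
- robot.move_pose(position, orientation): joint-space move of the TCP to a pose.
- robot.line_to(position, vel=0.15, rotation=None, guard=None): straight line of the TCP; rotation=None keeps the orientation; vel is the mean speed in m/s. With guard (N) it stops when the force on the tool has changed by that much, and returns True; else False.
- robot.goto_joints(angles): joint-space move.
- robot.set_gripper(opening): finger opening in m; the grip force is fixed at half the most; returns when the fingers have stopped.
- robot.pause(seconds).
- robot.ik(position, orientation): joint angles nearest the present ones, or None.
- robot.observe(): the state.
- robot.grab_frame(name): name is "scene" or "top" or "wrist"; returns the picture (384x512x3 uint8, blue, green, red); there is no depth.
- robot.get_calibration(name): a dict with "vertical_fov" (degrees; the focal length in pixels is half the picture's height over the tangent of half this angle, whatever the lens; pixels are square), "cx", "cy" (the principal point, pixels), "k1" (the pictures are not rectified: a ray, as slopes to the right and down, at radius r is drawn at 1 + k1 r^2 times it, then the intrinsics apply), "rvec" (rotation vector, rad) and "tvec" (3), from world to camera coordinates, as OpenCV has them. Camera axes: x right, y down, z forward; pixel columns grow to the right and rows downward; lengths in m; the calibration is good to about 2 mm. A picture is of the moment at which its call begins: read the wrist's pose just before it. get_calibration takes no time and is no camera call; for the wrist camera it gives the pose at the moment of the call.
A pose or a line that the arm cannot do raises robot.IKError and nothing moves.
- robot.job_done(): hands the job in; it is judged then, once.
The state is a dict: "time": time; "q": joint angles; "qvel": joint speeds; "joint_torque": joint torques, N m; "tool_pos": TCP position; "tcp_rot": TCP orientation; "ft_force": force on the tool from outside, world axes, zero at the start; "torque": the same for the moment, N m; "gripper_width": finger opening in m; "gripper_force": force on a finger pad.
Only numpy, scipy, OpenCV 4.12 (cv2) and the standard library are available. Lean on these libraries where they do the work, as an engineer would, in place of code of your own. Each camera call takes 0.05 s, during which the arm holds its last target. There are 200 camera calls.

## Task

Check the scale first: stand the knobbed check weight in the middle of the pan, let it settle, and put it back upright in the middle of its round rubber pad. Next take the lock that has fallen over off the freely spinning turntable and lay it in the middle of the pan, to be left there for weighing; then move the upright locks, in order from the shortest, into the tray's pockets, standing fully home on their rosettes: the 28 mm lock in pocket 1 (one dot), 36 mm in pocket 2, 44 mm in pocket 3, 52 mm in pocket 4, leaving the pocket of any missing height empty. Treat the pan gently, never pushing it down to its stop, and leave the other things on the bench where they are.

Things in the scene. Friction and masses are not known exactly. Their poses are not given: they have to be found in the camera images.
- disc_top (a point): centre of the top of the turntable: a grey disc 240 mm across whose top is 32 mm above the table; it spins freely about its vertical axis on a fixed foot, nothing holds it, so a touch turns it and all that it carries. A low rim, 4 mm high and 3 mm thick, runs round its edge
- disc (a joint): angle of the turntable's disc (rad, counterclockwise from above); spins almost without friction
- tipped: the fallen lock: 44 mm long, shaped like the others, lying on its side, 0.15 kg. Origin inside it, at the middle of its length and thickness, 16 mm above the surface it lies on; x runs level along it from the rosette (-22 to -16 mm) over the 24 mm wide square body (-16 to +22 mm), z up. It rests on the rosette's edge and the body's end, so that it slopes 10 degrees down to +x
- pan (a joint): how far the scale's pan is pressed down (m): 0 empty, 0.02 at its stop; spring about 400 N/m (some 7 mm under the check weight, 3 mm under the fallen lock)
- pan_top (a point): centre of the upper face of the scale's flat steel pan, 140 mm across with a 4 mm high rim, 64 mm above the table when empty, standing over a grey housing 150 by 160 mm and 38 mm high; a small dark dot marks the centre; moves straight down with load
- weight: steel check weight, 0.3 kg: round body 40 mm across and 26 mm high, then a neck and a knob 22 mm across up to 46 mm; origin at the centre of its underside, z up
- pad: fixed round rubber pad, 60 mm across, 4 mm thick, the check weight's place; origin at the centre of its underside
- tray: fixed wooden tray, 150 by 150 mm and 12 mm high, with four round pockets two by two, 70 mm apart, marked with one to four black dots beside each on its -x side; origin under its centre. Pockets 1 and 2 lie on the -x side, 3 and 4 on the +x side; 1 and 3 at +y
- lock1: cabinet lock 28 mm high overall, standing on the turntable on its round steel rosette (38 mm across, 6 mm thick), with a rounded-square brass body 24 by 24 mm above it (sides along its x and y); origin at the centre of its underside, z up; may be absent. Mass about 122 g
- lock2: cabinet lock 36 mm high overall, standing on the turntable on its round steel rosette (38 mm across, 6 mm thick), with a rounded-square brass body 24 by 24 mm above it (sides along its x and y); origin at the centre of its underside, z up; may be absent. Mass about 134 g
- lock3: cabinet lock 44 mm high overall, standing on the turntable on its round steel rosette (38 mm across, 6 mm thick), with a rounded-square brass body 24 by 24 mm above it (sides along its x and y); origin at the centre of its underside, z up; may be absent. Mass about 146 g
- lock4: cabinet lock 52 mm high overall, standing on the turntable on its round steel rosette (38 mm across, 6 mm thick), with a rounded-square brass body 24 by 24 mm above it (sides along its x and y); origin at the centre of its underside, z up; may be absent. Mass about 158 g
- pocket1 (a point): centre of the floor of pocket 1 (1 dot): round, 43 mm across, 5 mm deep, floor 7 mm above the table
- pocket2 (a point): centre of the floor of pocket 2 (2 dots): round, 43 mm across, 5 mm deep, floor 7 mm above the table
- pocket3 (a point): centre of the floor of pocket 3 (3 dots): round, 43 mm across, 5 mm deep, floor 7 mm above the table
- pocket4 (a point): centre of the floor of pocket 4 (4 dots): round, 43 mm across, 5 mm deep, floor 7 mm above the table
- oil: small oil bottle, 36 mm across, 85 mm high, a bystander; origin under its centre
- padlock: brass padlock lying flat, about 65 by 36 mm and 18 mm high, a bystander
- driver: screwdriver lying across the far side of the table, a bystander
- brush: brush lying on the far side of the table, a bystander
- key_a: loose steel key, 54 mm long and 4 mm thick, a bystander
- key_b: loose brass key, 54 mm long and 4 mm thick, a bystander
Mind the look-alikes: they are no part of the job. What is shaped like the lock2 but purple is not meant.

How it is judged:
By the outcome, as a careful person would: the job done as asked, in the order asked, and still so for the second after the job is handed in, with the robot touching nothing.
Of lock1, lock2, lock3, lock4 only 2 to 4 are there at a start; the rules pass over those that are not, and their reading is None.
At some moment in a run one of weight, tipped may be knocked a few centimetres aside while the robot is not near it.
It also fails if it takes over 210 s, if anything falls off the work surface, if the arm or the gripper's body presses on something with over 40 N, if the wrist force passes 120 N, or if a joint passes its speed limit or range.

## Working session

There is one attempt and no reset: what is moved stays moved. The work goes in short steps, each a Python script; the robot and the scene stay as the last script left them, time stands still between calls to the robot, and variables do not carry over. Pictures are saved under pics/ and viewed, at most 15 in all, crops included, and the job is handed in when it is done.

```bash
ls; mkdir -p pics
python3 - <<'E'
from plant import robot
import cv2
for n in("top","scene"):
    im=robot.grab_frame(n); cv2.imwrite(f"pics/{n}0.png",im)
    cv2.imwrite(f"pics/{n}0b.png",cv2.resize(im,(800,600),interpolation=cv2.INTER_CUBIC))
    print(robot.get_calibration(n))
print(robot.get_calibration("wrist")); o=robot.observe(); print(o)
E
```

```text
pics
{'vertical_fov': 45.468037786155485, 'cx': 253.46028197345495, 'cy': 191.09936038574284, 'k1': 0.0599790951788052, 'rvec': array([ 2.12981691, -2.17936345,  0.09057949]), 'tvec': array([0.03012535, 0.5808488 , 1.22662015])}
{'vertical_fov': 55.25790606057423, 'cx': 261.3670904775493, 'cy': 193.4034572962416, 'k1': -0.11884768338591097, 'rvec': array([ 1.38360434,  1.9522586 , -1.04909957]), 'tvec': array([ 0.193466  , -0.25860361,  1.27649733])}
{'vertical_fov': 70.03857300981791, 'cx': 253.62611387562404, 'cy': 189.0467799299608, 'k1': -0.03751454500476947, 'rvec': array([-2.39930135,  1.64828652,  0.22780554]), 'tvec': array([-0.59909535, -0.03501914,  0.37870568])}
{'time': 0.1, 'q': array([-8.14579491e+01,  5.99652419e+00,  5.53176487e+00,  8.96065997e+01,
        1.05962904e-03,  7.75266603e+01]), 'qvel': array([-0.00193475, -0.09194351,  0.07078427, -0.04162722, -0.07987261,
       -0.0878482 ]), 'joint_torque': array([ 8.06605385e-03, -5.58204460e+01,  5.04722428e+01,  1.28052945e-02,
       -1.99444085e-04,  3.70465489e-05]), 'tool_pos': array([ 0.21514977, -0.55985955,  0.30318888]), 'tcp_rot': array([-1.79930554e+02, -1.64471139e-02,  2.10153800e+01]), 'ft_force': array([-0.4576753 , -0.16672673, -0.47443004]), 'torque': array([-0.02184938, -0.01181281, -0.01929619]), 'gripper_force': 0.0, 'gripper_width': 0.08536713044870083}
```

View pics/top0b.png

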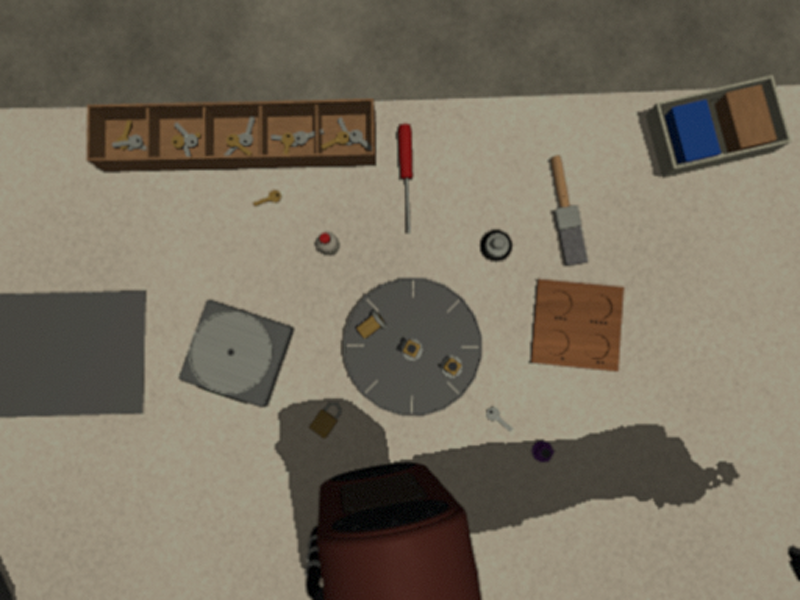

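View pics/scene0b.png

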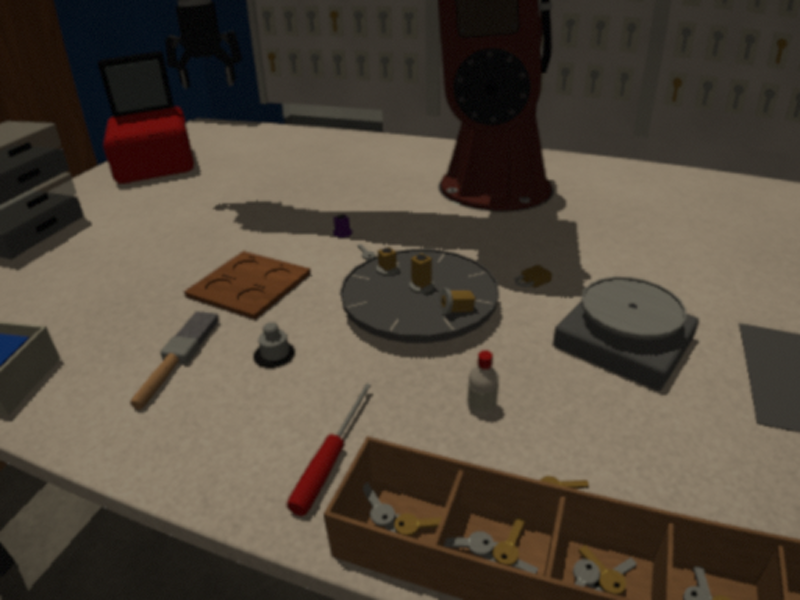

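Top view (800×600) shows the scale at (230,352), turntable (411,346), tray (578,325) and weight on its black pad (497,244). The padlock is at (324,420), oil at (327,243) and the keys at (268,198) and (497,415).

Candidates for locks:
- Fallen lock at (369,325).
- Upright brass locks at (410,348), which is taller, and (452,366), which is shorter.
- Purple look-alike at (542,451), excluded.

For the weight, the oil bottle at (327,243) is the look-alike. I choose the steel one on the pad.

```bash
cat > h.py <<'E'
from plant import robot
import cv2, numpy as np
def K(c):
    f=192/np.tan(np.radians(c["vertical_fov"]/2)); return np.array([[f,0,c["cx"]],[0,f,c["cy"]],[0,0,1]])
def pix2w(c,uv,z):
    uv=np.array(uv,float).reshape(-1,1,2)
    n=cv2.undistortPoints(uv,K(c),np.array([c["k1"],0,0,0,0.]),None,None,None).reshape(-1,2)
    R=cv2.Rodrigues(c["rvec"])[0]; o=-R.T@c["tvec"]; d=np.c_[n,np.ones(len(n))]@R
    return o+d*((np.asarray(z)-o[2])/d[:,2])[:,None]
def w2pix(c,p):
    return cv2.projectPoints(np.array(p,float).reshape(-1,1,3),c["rvec"],c["tvec"],K(c),np.array([c["k1"],0,0,0,0.]))[0].reshape(-1,2)
def look(name,cam="wrist"):
    c=robot.get_calibration(cam); im=robot.grab_frame(cam); cv2.imwrite(f"pics/{name}.png",im)
    np.save(f"pics/{name}.npy",c,allow_pickle=True); return c,im
def cal(name): return np.load(f"pics/{name}.npy",allow_pickle=True).item()
def down(yaw): return [180,0,yaw]
def T(): return robot.observe()["time"]
E
python3 - <<'E'
from h import *
c=robot.get_calibration("top"); s=.64
for n,u,z in [("scale",(230,352),.064),("disc",(411,346),.032),("weight",(497,244),.046),("tray",(578,325),.012),("tipped",(369,325),.055),("lockA",(410,347),.08),("lockB",(452,365),.065),("purple",(542,451),.03),("oil",(326,240),.085),("padlock",(322,424),.018),("keya",(497,415),0)]:
    print(n,pix2w(c,np.array(u)*s,[z])[0].round(3))
w=robot.get_calibration("wrist"); R=cv2.Rodrigues(w["rvec"])[0]; o=robot.observe()
from scipy.spatial.transform import Rotation as Ro
Rt=Ro.from_euler("xyz",o["tcp_rot"],degrees=True)
print("cam in tool",Rt.inv().apply(-R.T@w["tvec"]-o["tool_pos"]).round(4)); print((Rt.as_matrix().T@R.T).round(3))
E
```

```text
scale [0.493 0.301 0.064]
disc [ 0.498 -0.008  0.032]
weight [ 0.671 -0.162  0.046]
tray [ 0.529 -0.302  0.012]
tipped [0.534 0.064 0.055]
lockA [ 0.494 -0.006  0.08 ]
lockB [ 0.463 -0.076  0.065]
purple [ 0.315 -0.226  0.03 ]
oil [0.679 0.132 0.085]
padlock [0.366 0.151 0.018]
keya [ 0.374 -0.156  0.   ]
cam in tool [ 0.0675  0.0002 -0.0696]
[[-0.    -0.963 -0.268]
 [ 1.     0.    -0.001]
 [ 0.001 -0.268  0.963]]
```

Run:
```python
from h import *
for n,p in [("tray1",(.529,-.302)),("weight1",(.671,-.162)),("disc1",(.498,-.008)),("scale1",(.493,.301))]:
    robot.move_pose([p[0],p[1],.30],down(180)); robot.pause(.2); look(n); print(n,T(),robot.observe()["q"].round(0))
a=[cv2.imread(f"pics/{n}.png") for n in("tray1","weight1","disc1","scale1")]
cv2.imwrite("pics/m1.png",cv2.resize(np.vstack([np.hstack(a[:2]),np.hstack(a[2:])]),(800,600),interpolation=cv2.INTER_AREA))
```

```text
tray1 2.1583 [-42.   8.   7.  89.  -0. -42.]
weight1 3.225 [-25.  22.  24.  92.  -0. -24.]
disc1 4.4 [-16. -12. -12.  90.  -0. -16.]
scale1 5.8333 [18.  2.  1. 89. -0. 18.]
```

View pics/m1.png

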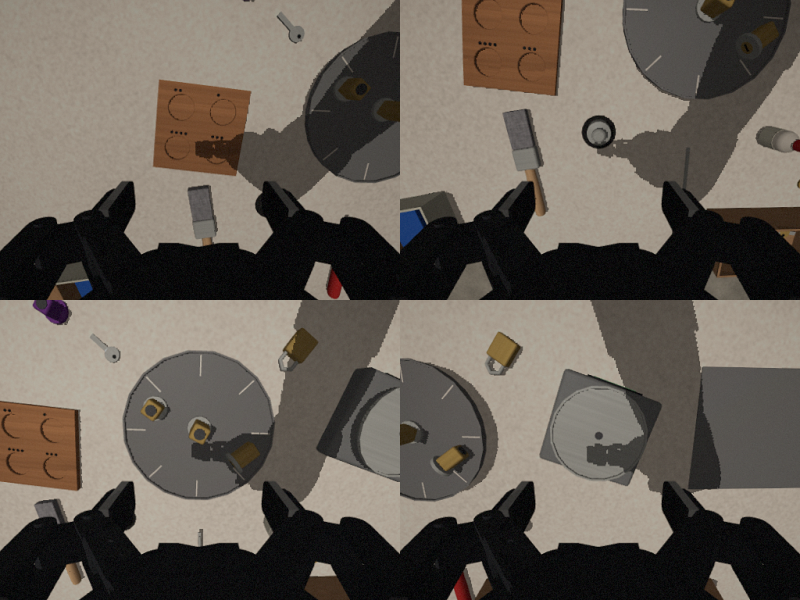

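Tiles are 400×300. In the tray tile, the tray corners are near (160,80), (250,92), (236,176) and (153,167). The weight is at (199,131) on its pad and the pan dot at (199,136). The disc tile shows locks at (153,410) and (200,431) and the fallen one at (243,455).

```bash
cat >> h.py <<'E'
def biggest(m,near=None):
    cs=[k for k in cv2.findContours(m.astype(np.uint8),cv2.RETR_EXTERNAL,cv2.CHAIN_APPROX_NONE)[0] if len(k)>5]
    if near is not None: cs=[k for k in cs if cv2.contourArea(k)>15]; return min(cs,key=lambda k:np.hypot(*(k[:,0].mean(0)-near)))
    return max(cs,key=cv2.contourArea)
def tray(n):
    im=cv2.imread(f"pics/{n}.png"); c=cal(n); h=cv2.cvtColor(im,cv2.COLOR_BGR2HSV)
    m=((h[...,0]<16)&(h[...,1]>95)).astype(np.uint8); m[250:]=0
    k=biggest(cv2.morphologyEx(m,cv2.MORPH_CLOSE,np.ones((9,9))))
    w=pix2w(c,k[:,0],[.012])[:,:2]; r=cv2.minAreaRect((w*1000).astype(np.float32)); return np.array(r[0])/1000,r[1],r[2]
E
python3 - <<'E'
from h import *
ctr,sz,an=tray("tray1"); print("tray",ctr,sz,an)
g=cv2.cvtColor(cv2.imread("pics/weight1.png"),cv2.COLOR_BGR2GRAY); c=cal("weight1")
p=cv2.HoughCircles(cv2.medianBlur(g[120:215,205:305],3),cv2.HOUGH_GRADIENT,1,5,param1=80,param2=12,minRadius=6,maxRadius=30)
print("hough",p[0][:6].round(1)+[205,120,0] if p is not None else p)
m=np.zeros_like(g); m[120:215,205:305]=(g<45)[120:215,205:305]
k=biggest(m); e=cv2.fitEllipse(cv2.convexHull(k)); print("pad",e,pix2w(c,e[0],[.004]))
g=cv2.cvtColor(cv2.imread("pics/scale1.png"),cv2.COLOR_BGR2GRAY); cs=cal("scale1")
m=np.zeros_like(g); m[160:190,240:270]=(g<75)[160:190,240:270]
k=biggest(m,(255,174)); q=k[:,0].mean(0); print("dot",q,len(k),pix2w(cs,q,[.064]))
a=[cv2.resize(cv2.imread("pics/"+f+".png")[y:y+100,x:x+133],(400,300),interpolation=cv2.INTER_CUBIC) for f,x,y in(("weight1",190,120),("scale1",190,120))]
d=cv2.imread("pics/disc1.png")[50:260,150:370]; t=cv2.imread("pics/tray1.png")[90:240,180:340]
cv2.imwrite("pics/m2.png",np.vstack([np.hstack(a),np.hstack([cv2.resize(d,(400,300)),cv2.resize(t,(400,300))])]))
E
```

```text
tray [ 0.52918317 -0.299966  ] (149.55809020996094, 149.0310821533203) 82.98905181884766
hough [[254.5        167.5         21.60000038]
 [246.5        170.5         14.5       ]
 [254.5        162.5         16.        ]
 [253.5        173.5          9.60000038]
 [260.5        165.5         14.5       ]
 [248.5        164.5         14.39999962]]
pad ((254.19180297851562, 168.462890625), (41.92562484741211, 42.40174102783203), 76.48462677001953) [[ 0.67499672 -0.1625978   0.004     ]]
dot [254.12 173.28] 25 [[0.49171289 0.30055806 0.064     ]]
```

View pics/m2.png

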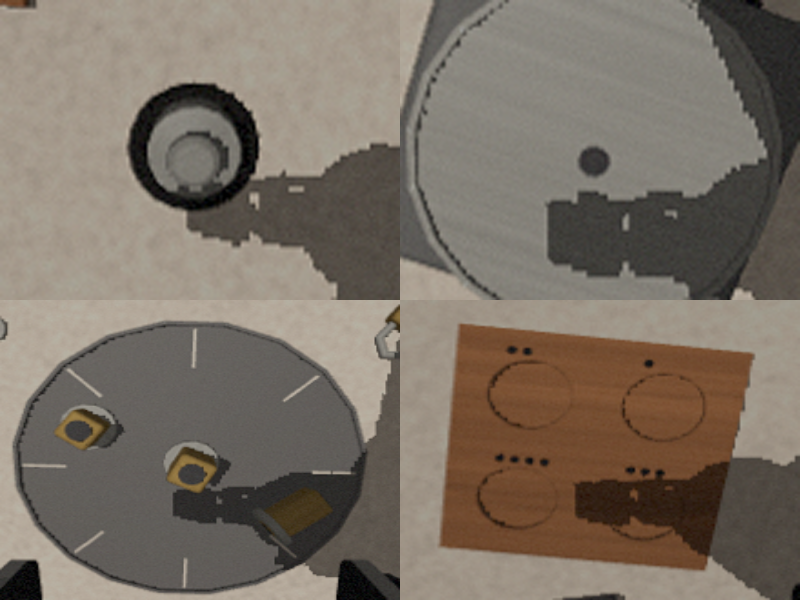

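Crop confirms the weight: body top at px ≈ (255,169.5), knob top ≈ (254.3,172.5), pad centred at (254.2,168.5). The tray's dots agree with yaw ≈ −7°. Next I pick the weight and set it on the pan.

Run:
```python
from h import *
c=cal("weight1"); print(robot.tip_reach,pix2w(c,[(255,169.5),(254.4,172.7)],[.030,.050]))
wx,wy=.6735,-.162
robot.move_pose([.671,-.162,.30],down(180)); robot.pause(.2); c,im=look("weight2")
d=cv2.absdiff(im,cv2.imread("pics/weight1.png"))[120:215,205:305].mean(); print("diff",d)
if d<6:
    robot.move_pose([wx,wy,.15],down(180)); robot.line_to([wx,wy,.083],.1)
    print(robot.observe()["tool_pos"],robot.observe()["ft_force"])
    robot.set_gripper(.03); o=robot.observe(); print(o["gripper_width"],o["gripper_force"],o["ft_force"])
    robot.line_to([wx,wy,.20],.15); o=robot.observe(); print(o["gripper_width"],o["ft_force"],o["time"])
```

```text
0.0726 [[ 0.67114564 -0.16165103  0.03      ]
 [ 0.67096113 -0.16248472  0.05      ]]
diff 7.281087719298245
```

Run:
```python
from h import *
a=[cv2.resize(cv2.imread(f"pics/{n}.png")[120:220,190:323],(400,300),interpolation=cv2.INTER_CUBIC) for n in("weight1","weight2")]
cv2.imwrite("pics/m3.png",np.hstack(a))
```

```text
(no output)
```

View pics/m3.png

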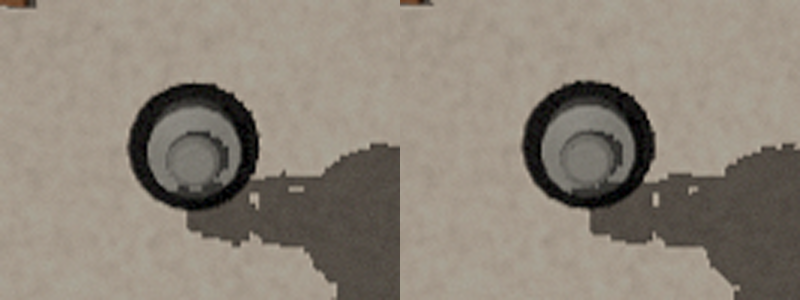

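Picture shows the weight unmoved on the pad, and the difference was only image shift, so I go on.

Run:
```python
from h import *
wx,wy=.6715,-.162
robot.move_pose([wx,wy,.15],down(180)); robot.line_to([wx,wy,.083],.1)
print(robot.observe()["tool_pos"],robot.observe()["ft_force"])
robot.set_gripper(.03); o=robot.observe(); print(o["gripper_width"],o["gripper_force"],o["ft_force"])
robot.line_to([wx,wy,.20],.15); o=robot.observe(); print(o["gripper_width"],o["ft_force"],o["time"])
robot.pause(.1); look("lift1")
if o["gripper_width"]>.035:
    sx,sy=.4925,.3005
    robot.move_pose([sx,sy,.22],down(180)); robot.line_to([sx,sy,.150],.1); robot.line_to([sx,sy,.1355],.02); robot.pause(.3)
    o=robot.observe(); print(o["tool_pos"],o["ft_force"])
    robot.set_gripper(.07); robot.line_to([sx,sy,.30],.15); robot.pause(1.2); look("pan1"); print(T())
a=[cv2.resize(cv2.imread(f"pics/{n}.png"),(400,300)) for n in("lift1","pan1")]
cv2.imwrite("pics/m4.png",np.hstack(a))
```

```text
[ 0.67189664 -0.16218472  0.0837537 ] [0.28808651 0.13904789 0.58762708]
0.037828306642885855 61.14645300593111 [-0.81499678  0.22752777  4.8109546 ]
0.037563643544905954 [ 0.50768961 -0.52139554 -2.5212734 ] 10.7833
[0.49262325 0.30054821 0.13567384] [1.59819999 1.85652605 0.26679829]
17.6833
```

View pics/m4.png

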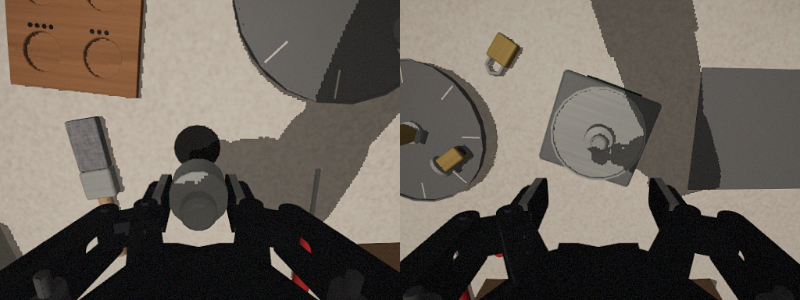

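Left: weight held in the grip with the bare pad at tile (197,146). Right: weight standing on the pan at tile (598,136), mid-pan. I measure the pad in this unobstructed view and bring the weight back.

Run:
```python
from h import *
g=cv2.cvtColor(cv2.imread("pics/lift1.png"),cv2.COLOR_BGR2GRAY); c=cal("lift1")
m=np.zeros_like(g); m[150:215,210:300]=(g<45)[150:215,210:300]
k=biggest(m)[:,0]; b=k[:,1]<192; k=k[b]
w=pix2w(c,k,[.004])[:,:2]; A=np.c_[w,np.ones(len(w))]; s=np.linalg.lstsq(A,(w**2).sum(1),rcond=None)[0]; ctr=s[:2]/2; print("pad",ctr,np.sqrt(s[2]+ctr@ctr), "range",k.min(0),k.max(0))
# where weight origin is vs TCP: grip centred y; x from pan look
robot.pause(.5)
sx,sy=.4925,.3005
robot.line_to([sx,sy,.1355],.15); robot.set_gripper(.03); o=robot.observe(); print(o["gripper_width"])
robot.line_to([sx,sy,.22],.1); robot.pause(.1); look("lift2"); print(robot.observe()["ft_force"])
im=cv2.imread("pics/lift2.png"); cv2.imwrite("pics/m5.png",im[150:320,150:360])
```

```text
pad [ 0.67537401 -0.16279638] 0.028466696602551415 range [224 161] [281 191]
0.037999609851995506
[-0.6978985  -0.52761855 -2.62899322]
```

Run:
```python
from h import *
px,py=.6752,-.1628
robot.move_pose([px,py,.20],down(180)); robot.line_to([px,py,.10],.15); t=robot.line_to([px,py,.0832],.03,guard=3.5)
print(t,robot.observe()["tool_pos"],robot.observe()["ft_force"])
robot.set_gripper(.07); robot.line_to([px,py,.30],.2); robot.pause(.1); look("weight3")
for i,dt in enumerate((0,.8)):
    robot.pause(.1)
    if i==0: robot.move_pose([.498,-.008,.30],down(180))
    robot.pause(.2+dt); look(f"disc{2+i}"); print(T())
a=[cv2.resize(x,(400,300)) for x in (cv2.imread("pics/weight3.png")[120:220,190:323],cv2.imread("pics/disc2.png")[50:260,150:370],cv2.imread("pics/disc3.png")[50:260,150:370],cv2.imread("pics/disc3.png"))]
cv2.imwrite("pics/m5.png",np.vstack([np.hstack(a[:2]),np.hstack(a[2:])]))
```

```text
True [ 0.67494095 -0.16269873  0.08347648] [-1.06804272  0.57463384  4.37927119]
27.2167
28.3667
```

View pics/m5.png

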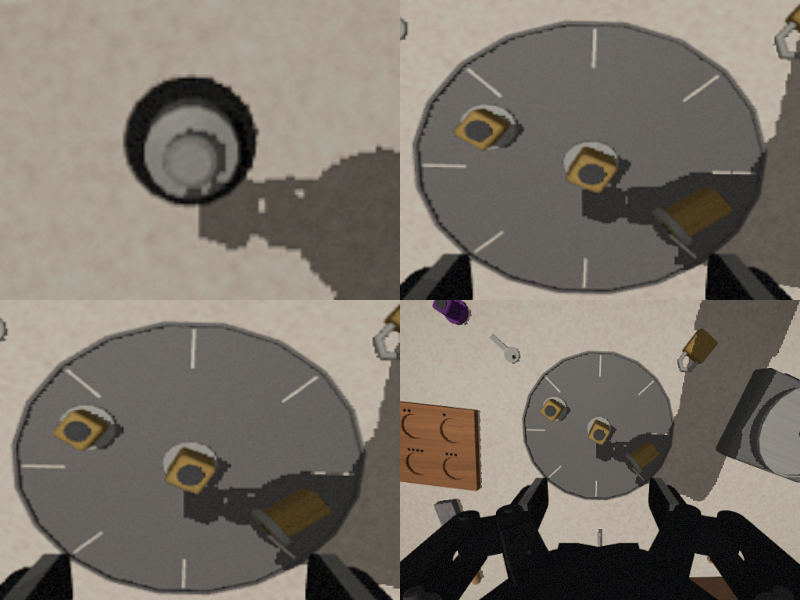

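Weight stands centred on its pad (crop (190,148), pad (190,140)), and the offset matches the parallax. The disc is unmoved, with the fallen lock at disc3 px ≈ (315,200) and its rosette end at lower left. I take a closer look aligned with it.

```bash
cat >> h.py <<'E'
def brass(im): 
    h=cv2.cvtColor(im,cv2.COLOR_BGR2HSV); return ((h[...,0]>=12)&(h[...,0]<=32)&(h[...,1]>100)&(h[...,2]>25)).astype(np.uint8)
E
python3 - <<'E'
from h import *
robot.move_pose([.53,.06,.25],down(116)); robot.pause(.3)
c,im=look("tip1"); e=w2pix(c,[[.53,.06,.06]])[0]; print(e)
m=cv2.morphologyEx(brass(im),cv2.MORPH_OPEN,np.ones((3,3))); k=biggest(m,e); print(cv2.boundingRect(k),cv2.contourArea(k))
w=pix2w(c,k[:,0],[.06])[:,:2]; print(cv2.minAreaRect((w*1000).astype(np.float32)))
x,y=int(e[0]),int(e[1]); cr=im[y-60:y+60,x-80:x+80].copy(); cv2.drawContours(im,[k],-1,(0,0,255),1)
cv2.imwrite("pics/m6.png",np.hstack([cv2.resize(q,(400,300),interpolation=cv2.INTER_CUBIC) for q in (cr,im[y-60:y+60,x-80:x+80])]))
E
```

```text
[253.98804719 184.75002079]
(243, 159, 29, 40) 843.0
((529.615234375, 66.7344741821289), (23.82415771484375, 37.79777526855469), 36.04189682006836)
```

View pics/m6.png

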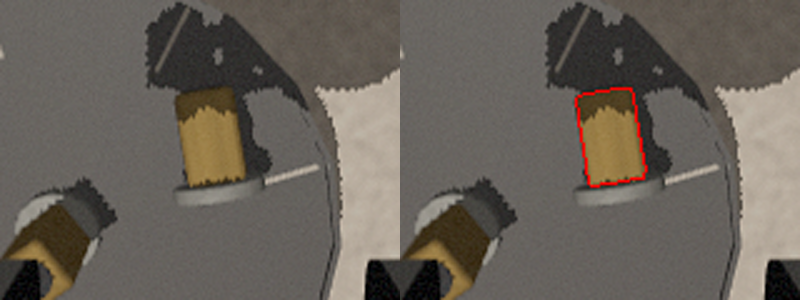

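The contour encloses the body exactly (23.8 × 37.8 mm), centred at (0.5296, 0.0667) with axis at 126° and the rosette at the near end. I grasp across the body.

Run:
```python
from h import *
u=np.array([np.cos(np.radians(126)),np.sin(np.radians(126))]); g=np.array([.5296,.0667])
robot.set_gripper(.052)
robot.move_pose([*g,.18],down(126)); robot.line_to([*g,.1105],.08); o=robot.observe(); print(o["tool_pos"],o["ft_force"])
robot.set_gripper(.015); o=robot.observe(); print(o["gripper_width"],o["gripper_force"],o["ft_force"])
robot.line_to([*g,.135],.04); robot.line_to([*g,.22],.15); o=robot.observe(); print(o["gripper_width"],o["ft_force"],o["time"])
if o["gripper_width"]>.018:
    s=np.array([.4922,.3005])+.003*u
    robot.move_pose([*s,.22],down(126)); robot.line_to([*s,.152],.12); robot.pause(.1); look("pre"); robot.line_to([*s,.1390],.02); robot.pause(.3)
    o=robot.observe(); print(o["tool_pos"],o["ft_force"])
    robot.set_gripper(.055); robot.line_to([*s,.28],.15); robot.pause(.5); look("pan2")
    robot.move_pose([.498,-.008,.30],down(180)); robot.pause(.3); look("disc4"); robot.pause(.8); look("disc5"); print(T())
a=[cv2.resize(cv2.imread(f"pics/{n}.png"),(400,300)) for n in("pre","pan2","disc4","disc5")]
cv2.imwrite("pics/m7.png",np.vstack([np.hstack(a[:2]),np.hstack(a[2:])]))
```

```text
[0.52998088 0.0666671  0.11106649] [-0.67569125 -0.76247963  0.21970914]
0.022703652487755972 58.73694956302643 [ 0.73108979 -0.34042446  4.42787261]
0.022596662107594326 [-0.22684192 -0.34482954 -1.76107948] 33.4417
[0.49046531 0.30296649 0.13910766] [-0.42888618 -0.18226795 -0.67793274]
40.9917
```

View pics/m7.png

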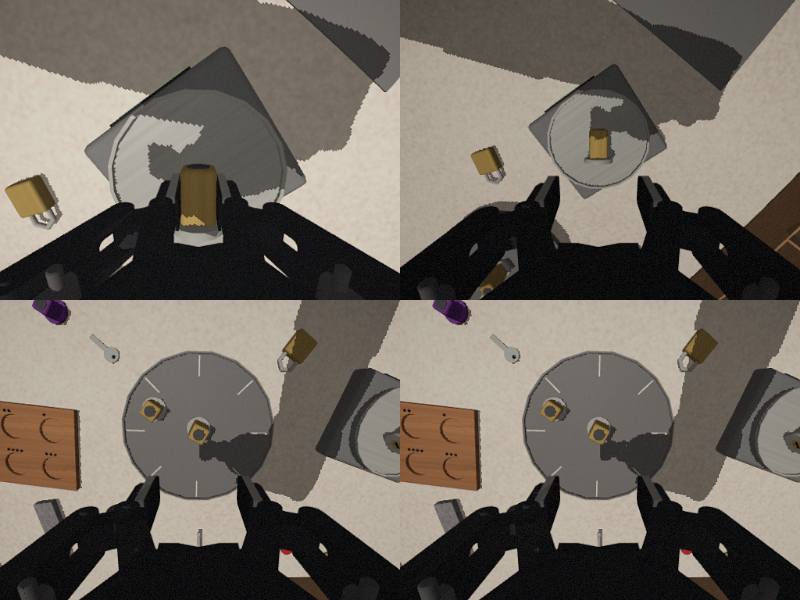

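Fallen lock now lies mid-pan (tile (598,145)) and the disc is at rest. Upright locks are at disc5 tile (552,409) and (599,432). I take nadir looks at both, and use the scene view for heights.

```bash
cat >> h.py <<'E'
def top(n,xy,z):
    c=cal(n); im=cv2.imread(f"pics/{n}.png"); e=w2pix(c,[[*xy,z]])[0]
    m=cv2.morphologyEx(brass(im),cv2.MORPH_CLOSE,np.ones((5,5))); k=biggest(m,e); return c,im,k,e
E
python3 - <<'E'
from h import *
tiles=[]
cs,ims=look("scene2","scene")
for n,p in(("B1",(.463,-.076)),("A1",(.494,-.006))):
    robot.move_pose([p[0]+.0675,p[1],.20],down(180)); robot.pause(.3); look(n)
    for h in(.028,.036,.044,.052):
        z=.032+h; c,im,k,e=top(n,p,z)
        w=pix2w(c,k[:,0],[z])[:,:2]; r=cv2.minAreaRect((w*1000).astype(np.float32)); ctr=np.array(r[0])/1000
        print(n,h,np.round(r[0],1),np.round(r[1],1),round(r[2],1),"scene",w2pix(cs,[[*ctr,z],[*ctr,.032]]).round(1).tolist())
    x,y=map(int,e); y=max(y,60); cv2.drawContours(im,[k],-1,(0,0,255),1); tiles.append(cv2.resize(im[y-60:y+60,x-80:x+80],(400,300),interpolation=cv2.INTER_CUBIC))
tiles.append(cv2.resize(ims[140:230,200:320],(800,600),interpolation=cv2.INTER_CUBIC)[:300*2:1])
cv2.imwrite("pics/m8.png",np.vstack([np.hstack(tiles[:2]),cv2.resize(ims[150:195,220:340],(800,300),interpolation=cv2.INTER_CUBIC)])); print(T())
E
```

```text
B1 0.028 [460.3 -75.9] [24.  23.8] 53.6 scene [[246.9, 163.0], [247.3, 172.7]]
B1 0.036 [460.4 -75.9] [23.1 22.9] 53.6 scene [[246.7, 160.2], [247.3, 172.7]]
B1 0.044 [460.5 -75.9] [22.2 22. ] 53.6 scene [[246.6, 157.3], [247.3, 172.7]]
B1 0.052 [460.6 -75.9] [21.3 21.1] 53.6 scene [[246.4, 154.5], [247.3, 172.7]]
A1 0.028 [490.5  -7.4] [26.3 25.9] 62.5 scene [[269.1, 173.4], [269.2, 183.4]]
A1 0.036 [490.6  -7.4] [25.3 24.9] 62.5 scene [[269.1, 170.5], [269.2, 183.4]]
A1 0.044 [490.7  -7.3] [24.3 24. ] 62.5 scene [[269.0, 167.6], [269.2, 183.4]]
A1 0.052 [490.8  -7.3] [23.3 23. ] 62.5 scene [[269.0, 164.6], [269.2, 183.4]]
42.7167
```

View pics/m8.png

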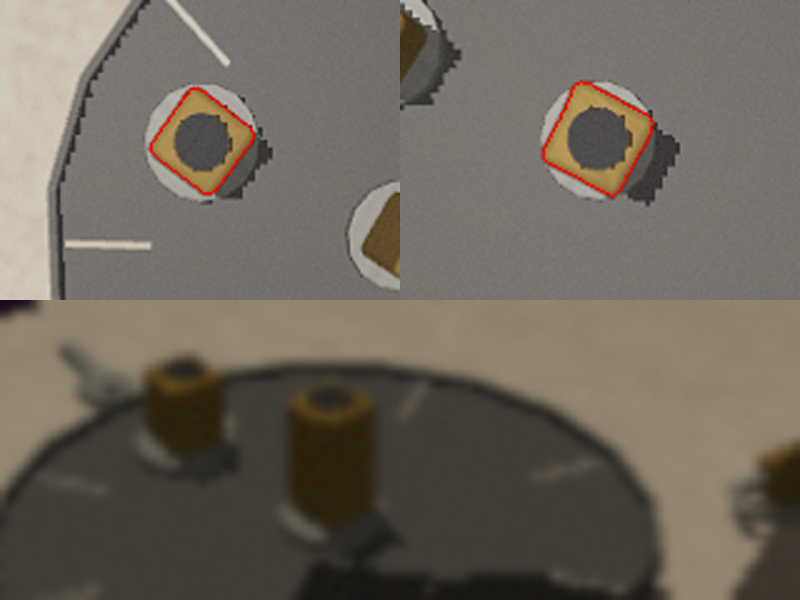

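Top faces are centred at px giving B (0.4604, −0.0759, 53.6°) and A (0.4908, −0.0073, 62.5°). The scene tops, at (247.4,160.0) and (269.6,164.7), match heights 36 mm and 52 mm. The wrist size check also agrees once the 1 px contour shrink is allowed for. So B is lock2 (pocket 2), and A is lock4 (pocket 4). I pick lock2 first.

```bash
cat >> h.py <<'E'
def pocket(n,t=(.5292,-.3000),a=-7.0):
    l=np.array({1:(-.035,.035),2:(-.035,-.035),3:(.035,.035),4:(.035,-.035)}[n]); s,c=np.sin(np.radians(a)),np.cos(np.radians(a))
    return np.array(t)+np.array([[c,-s],[s,c]])@l
def pick(g,yaw,z):
    robot.set_gripper(.05); robot.move_pose([*g,z+.07],down(yaw)); robot.line_to([*g,z],.08)
    robot.set_gripper(.015); o=robot.observe(); print("grip",o["gripper_width"],o["tool_pos"],o["ft_force"])
    robot.line_to([*g,z+.02],.04); robot.line_to([*g,z+.11],.15); o=robot.observe(); print(o["gripper_width"],o["ft_force"],o["time"]); return o["gripper_width"]>.018
def lower(p,yaw,z):   # z: home TCP height
    robot.move_pose([*p,z+.08],down(yaw)); robot.line_to([*p,z+.009],.1); robot.pause(.2)
    s=robot.line_to([*p,z-.0015],.015,guard=4); o=robot.observe(); print("place",s,(o["tool_pos"]-[*p,z])*1000,o["ft_force"]); return o["tool_pos"][2]-z
E
python3 - <<'E'
from h import *
if pick([.4604,-.0759],53.6,.1135):
    robot.pause(.1); look("heldB"); o=robot.observe(); z=o["tool_pos"][2]-.1138+.032+.036
    c,im,k,e=top("heldB",o["tool_pos"][:2],z-.018); print(e,cv2.boundingRect(k))
    p=pocket(2); print(p); d=lower(p,53.6,.0885); print(d)
E
```

```text
grip 0.023201869269798215 [ 0.46085941 -0.07613222  0.11422768] [-0.40674198  0.31266763  4.05735612]
0.022994719047777928 [ 0.56167235  0.6819727  -1.16968012] 47.4583
[254.39144703 243.91496553] (230, 217, 49, 63)
[ 0.49019546 -0.33047369]
place True [-0.03918313  0.00518994  0.77096013] [-0.38587556 -0.38109785  4.04134825]
0.000770960132317311
```

Descended to 0.1 mm of home, so it is in the pocket. Now I release, check, and re-measure lock4.

Run:
```python
from h import *
p=pocket(2); robot.set_gripper(.045); robot.line_to([*p,.20],.15); robot.pause(.2); look("trayB")
q=(.4908,-.0073); robot.move_pose([q[0]+.0675,q[1],.20],down(180)); robot.pause(.3)
for n in("A2","A3"):
    look(n); c,im,k,e=top(n,q,.084); w=pix2w(c,k[:,0],[.084])[:,:2]; r=cv2.minAreaRect((w*1000).astype(np.float32)); print(r,T()); robot.pause(.5)
a=[cv2.resize(cv2.imread(f"pics/{n}.png"),(400,300)) for n in("trayB","A3")]
cv2.imwrite("pics/m9.png",np.hstack(a))
```

```text
((490.6334228515625, -7.348604202270508), (23.226215362548828, 23.051937103271484), 62.68436050415039) 53.5333
((490.60986328125, -7.361026763916016), (23.176979064941406, 23.11244010925293), 62.155521392822266) 54.0833
```

View pics/m9.png

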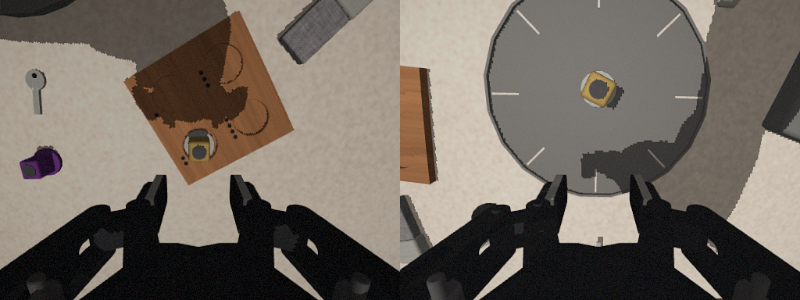

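Left: lock2 stands in the two-dot pocket at tile (199,148). Right: lock4 unmoved at tile (599,90). Now lock4 into pocket 4.

Run:
```python
from h import *
if pick([.4907,-.0074],62.4,.118):
    p=pocket(4); d=lower(p,62.4,.093); print(d)
    if d<.0025:
        robot.set_gripper(.045); robot.line_to([*p,.20],.15)
        robot.move_pose([.529,-.302,.30],down(180)); robot.pause(.2); look("trayE")
        robot.move_pose([.671,-.162,.30],down(180)); robot.pause(.2); look("weightE")
        robot.move_pose([.493,.301,.30],down(180)); robot.pause(.2); look("scaleE"); look("topE","top"); print(T())
        a=[cv2.resize(x,(400,300)) for x in(cv2.imread("pics/trayE.png")[80:240,150:363],cv2.imread("pics/weightE.png")[120:220,190:323],cv2.imread("pics/scaleE.png")[80:260,150:390],cv2.imread("pics/topE.png"))]
        cv2.imwrite("pics/m10.png",np.vstack([np.hstack(a[:2]),np.hstack(a[2:])]))
```

```text
grip 0.02328201279782727 [ 0.49110667 -0.007509    0.11864551] [-0.00953495  0.54531263  4.89420848]
0.023687487231919803 [-0.25142666  0.33363099 -2.10283925] 59.3417
place True [0.00424673 0.0245313  0.7136559 ] [ 0.63891431 -0.83167864  4.86542477]
0.0007136558950725652
68.6417
```

View pics/m10.png

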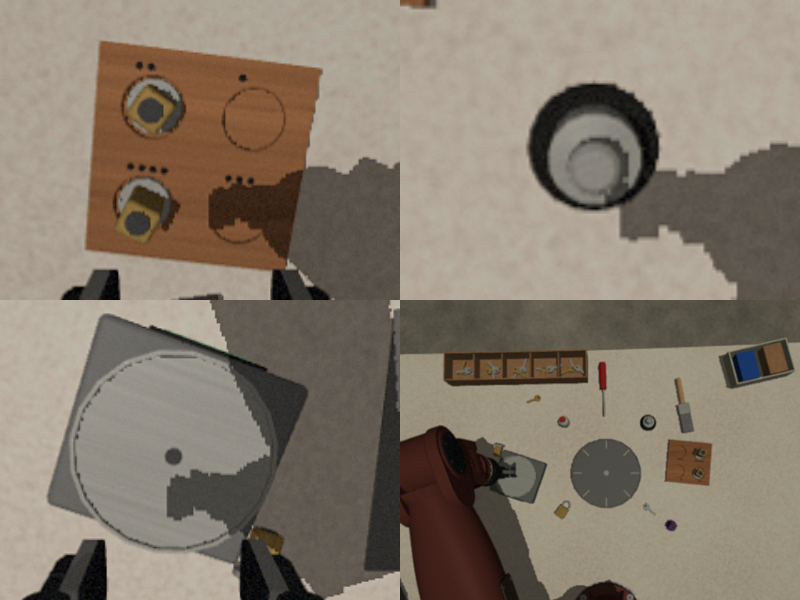

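Tray and weight are good, but the fallen lock has been knocked off the pan and now lies beyond the scale's far corner, at scaleE px ≈ (308,224). I take a closer look.

Run:
```python
from h import *
c=cal("scaleE"); print(pix2w(c,[(308,224)]*2,[.02,.055]))
robot.move_pose([.60,.35,.28],down(180)); robot.pause(.3); c,im=look("k1"); cs,ims=look("sceneK","scene")
e=w2pix(c,[[.555,.36,.02]])[0]; x,y=map(int,e); print(e); es=w2pix(cs,[[.555,.36,.02]])[0]; X,Y=map(int,es); print(es)
cv2.imwrite("pics/m11.png",np.hstack([cv2.resize(im[max(y-75,0):max(y-75,0)+150,x-100:x+100],(400,300),interpolation=cv2.INTER_CUBIC),cv2.resize(ims[Y-60:Y+60,X-80:X+80],(400,300),interpolation=cv2.INTER_CUBIC)]))
```

```text
[[0.57250763 0.37524987 0.02      ]
 [0.55775178 0.36773085 0.055     ]]
[261.9313375  133.32290446]
[428.3776341  235.05464903]
```

View pics/m11.png

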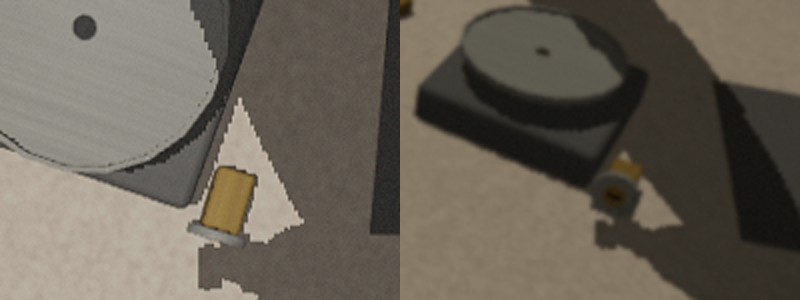

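Lock lies on the table, rosette toward +x, body near the housing's corner: crop corner (180,205), body from (205,230) to (255,170). I compute the gap before choosing the grasp.

Run:
```python
from h import *
c=cal("k1"); im=cv2.imread("pics/k1.png")
print("housing",pix2w(c,[(251,160.5),(293.5,58)],[.038]).round(4))
m=cv2.morphologyEx(brass(im),cv2.MORPH_OPEN,np.ones((3,3))); k=biggest(m,(275,160))
w=pix2w(c,k[:,0],[.028])[:,:2]; r=cv2.minAreaRect((w*1000).astype(np.float32)); print(r,cv2.boxPoints(r))
```

```text
housing [[0.5845 0.3471 0.038 ]
 [0.4753 0.3921 0.038 ]]
((582.8422241210938, 374.8047180175781), (24.145557403564453, 37.112823486328125), 73.68821716308594) [[561.64197 368.42972]
 [597.26086 358.00607]
 [604.0425  381.17972]
 [568.4236  391.60336]]
```

Gap to the housing is only 11–13 mm, too little for a finger at the side. I cage the lock end to end (22 mm wide fingers fit its footprint), drag it clear of the corner, then regrasp across the body.

Run:
```python
from h import *
d=np.array([np.cos(np.radians(163.7)),np.sin(np.radians(163.7))]); o0=np.array([.5828,.3748])-.003*d
robot.set_gripper(.072); robot.move_pose([*o0,.16],down(73.7)); s=robot.line_to([*o0,.080],.06,guard=6); print(s,robot.observe()["tool_pos"])
if not s:
    robot.set_gripper(.054); print(robot.observe()["gripper_width"])
    e=o0-.042*d; s=robot.line_to([*e,.080],.05,guard=15); print(s,robot.observe()["tool_pos"],robot.observe()["ft_force"])
robot.set_gripper(.072); p=robot.observe()["tool_pos"]; robot.line_to([p[0],p[1],.20],.15)
robot.move_pose([p[0],p[1],.25],down(163.7)); robot.pause(.2); c,im=look("k2")
m=cv2.morphologyEx(brass(im),cv2.MORPH_OPEN,np.ones((3,3))); x=w2pix(c,[[p[0],p[1],.02]])[0]; k=biggest(m,x)
w=pix2w(c,k[:,0],[.028])[:,:2]; print(cv2.minAreaRect((w*1000).astype(np.float32)),T())
cv2.drawContours(im,[k],-1,(0,0,255),1); cv2.imwrite("pics/m12.png",im)
```

```text
False [0.58594786 0.37407071 0.08052853]
0.05390661872692542
False [0.62590221 0.36221838 0.07992432] [ 0.29728067 -0.1540281  -0.12531532]
((618.7289428710938, 365.7689514160156), (21.990966796875, 36.44911575317383), 73.6463851928711) 77.3583
```

View pics/m12.png

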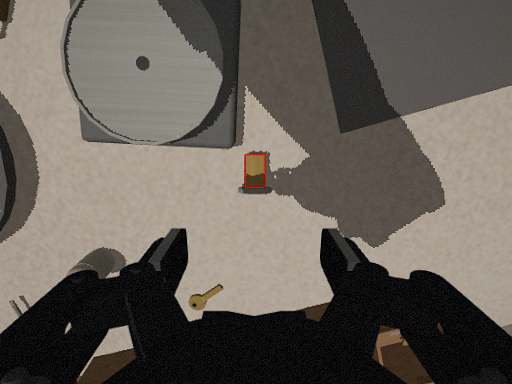

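Lock now lies clear of the housing (px (256,170)), so I regrasp across the body and lay it back mid-pan.

Run:
```python
from h import *
Y=163.7; d=np.array([np.cos(np.radians(Y)),np.sin(np.radians(Y))])
if pick([.6187,.3658],Y,.079):
    s=np.array([.4922,.3005])+.003*d
    robot.move_pose([*s,.22],down(Y)); robot.line_to([*s,.153],.12); robot.line_to([*s,.1395],.02); robot.pause(.3)
    o=robot.observe(); print(o["tool_pos"],o["ft_force"])
    robot.set_gripper(.055); robot.line_to([*s,.28],.15); robot.pause(.5); look("panF")
    robot.move_pose([.50,.0,.33],down(180)); robot.pause(.3); look("fin"); look("topF","top"); print(T())
a=[cv2.resize(cv2.imread(f"pics/{n}.png"),(400,300)) for n in("panF","topF")]
cv2.imwrite("pics/m13.png",np.hstack(a))
```

```text
grip 0.022543569575717837 [0.61908845 0.36595676 0.07983777] [-0.23186752  0.24743194  3.81528541]
0.022641678692102644 [-0.33059997 -0.6202414  -1.09289146] 80.9667
[0.48937711 0.30136538 0.13958715] [0.35428362 0.24001464 0.16225529]
87.0667
```

View pics/m13.png

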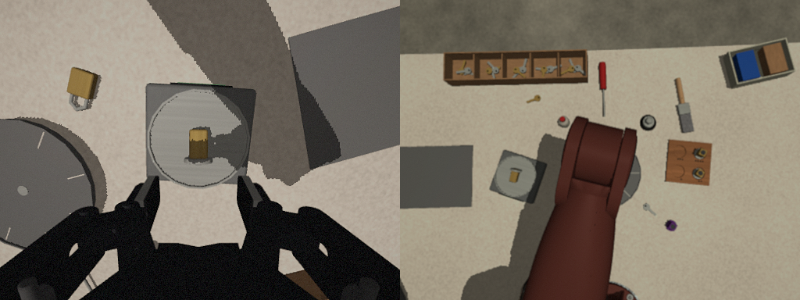

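The lock lies mid-pan (tile (199,146)). The weight is on its pad (tile (648,122)), both locks are in the tray, and everything else is in place. I hand in.

```bash
python3 -c "
from plant import robot
print(robot.job_done())"
```

```text
the job is handed in; nothing more can be done
None
```

The job is handed in, with no verdict returned: the check weight is back on its pad, the fallen lock is mid-pan (re-laid after it was knocked off onto the table), the 36 mm lock is in pocket 2 and the 52 mm lock in pocket 4; pockets 1 and 3 are empty because those locks were absent.

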